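Index a battery pack through the dial test fixture

ROBOT

A 6-joint arm with a two-finger parallel gripper is mounted at the origin on a cart in front of the work surface, level with it; the furniture and walls round the work are solid. World frame = base frame: x ahead of the robot, y to its left, z up, the work surface at z = 0. Lengths are in m, angles in rad, forces in N, time in s.
With the tool pointing down it reaches from about 0.35 to 0.775 m from the base axis. Payload 7.3 kg.
Tool frame: the origin (TCP) lies at the very end of the fingers, on their centre line; the grasp point (between the pads) lies 19 mm behind it; z points along the fingers, y is the line along which they close (so a half turn about z gives the same grasp; the last joint's range is limited). The gripper opens to 92 mm and grips with 3 to 60 N. Pads are 19 mm wide; open, the fingers measure 130 mm over their backs; the gripper's body (75 mm by 190 mm) begins 47 mm behind the grasp point.
Start: joints at [0.99, 0.342, 1.524, -0, 1.275, -0.146], TCP at [0.221, 0.476, 0.227] pointing down, gripper open.
Joint ranges: [-2.53, 2.53], [-0.77, 2.02], [0.04, 2.7], [-1, 4.14], [0.28, 2.66], [-3.11, 3.11]. Speed limits (rad/s): [2.57, 2.57, 3.14, 3.14, 3.14, 3.14].

INTERFACE

Orientations are given as [roll, pitch, yaw] about the fixed x, y, z axes, in that order (R = Rz(yaw) Ry(pitch) Rx(roll)).
In Python, from cell import telemetry, eyes, job gives the robot as it stands.
- The arm moves only by the tool apply_moves, never from a script. Its arguments are lists of equal length, an entry for each row: "delta_pos": the shift along the world's x, y, z each as a share of 0.4 m, from -1 to 1, a list of three; "dr": the turn, a rotation vector about the world's x, y, z each as a share of 0.5 rad, from -1 to 1, a list of three; "jaw": the opening, from 0 (shut) to 1 (fully open). A call has 1 to 8 rows; each row is the pose to reach, as a shift and turn from the pose commanded when the call began; what a row does not reach only later rows make up. A row lasts 1/12 s, in which the tool goes at most 41.7 mm and 7.16 degrees, less where a joint would pass 70% of its speed; a pose out of reach is approached as far as the arm can. A call with a number of a shift or a turn outside -1 to 1 is refused whole. A call with a gripper value outside its range is refused whole. The fingers move at their own pace and stop on an object; "force" is the grip in N (left out, the last holds). Time passes only in rows, so rows that repeat a pose let the fingers close. It gives the time, the measured TCP pose, the force, the opening and the grip force at its end, in the units of the state.
- telemetry.observe(): the state, without advancing time (a new reading comes with each control period).
- eyes.read_camera(name): name is "scene" or "top" or "wrist"; returns the picture (384x512x3 uint8, red, green, blue); there is no depth.
- eyes.camera_model(name): a dict with "vertical_fov" (degrees; the focal length in pixels is half the picture's height over the tangent of half this angle, whatever the lens; pixels are square), "cx", "cy" (the principal point, pixels), "rvec" (rotation vector, rad) and "tvec" (3), from world to camera coordinates, as OpenCV has them; the wrist camera has in their place "hand_eye" (4x4, takes a point from camera to tool coordinates, whose origin is the TCP and whose axes are the flange's). Camera axes: x right, y down, z forward; pixel columns grow to the right and rows downward; lengths in m; the calibration is good to about 2 mm. The wrist camera is an equidistant fisheye: a pixel r from the principal point sees the ray r / f radians off the axis. A picture is of the moment at which its call begins: read the wrist's pose just before it. camera_model takes no time and is no camera call.
- job.hand_in(): hands the job in; it is judged then, once.
The state is a dict: "time": time; "qpos": joint angles; "qvel": joint speeds; "joint_efforts": joint torques, N m; "tool_pos": TCP position; "tool_rot": TCP orientation; "contact_force": force on the tool from outside, world axes, zero at the start; "torque": the same for the moment, N m; "opening": finger opening in m; "grip_force": force on a finger pad.
Only numpy, scipy, OpenCV 4.12 (cv2) and the standard library are available. Lean on these libraries where they do the work, as an engineer would, in place of code of your own. Each camera call takes 0.05 s, during which the arm holds its last target. There are 200 camera calls.

TASK

Test the short battery pack on the dial fixture: set it upright into the nest at the load station on the left of the dial (fixture seen with the probe press at its back) and turn the dial a quarter turn clockwise, seen from above, by its handles until it drops into its detent with the pack under the press. Then push the probe head down fully to its stop for a moment, let it rise, and turn the dial another quarter turn clockwise into its detent, so that the tested pack stands at the take-off station on the right. Press the probe head only while the dial is in its detent with the pack under it, and leave the two long packs where they are.

Things in the scene. Friction and masses are not known exactly. Their poses are not given: they have to be found in the camera images.
- fixture: fixed dial fixture; origin on the bench under the dial's axis, x toward the press column at the back, y toward the load station (left), z up. Aluminium dial 250 mm across, top 42 mm above the bench, four nests a quarter turn apart, centres 78 mm from the axis. Column 190 mm high, 165 mm behind the axis, a tester 88 mm high on its left; press arm 34 mm wide, 150 to 172 mm above the bench
- dial (a joint): dial angle, rad, growing clockwise seen from above; 0 at the start. A sprung roller drops into a rim notch at every quarter turn (0, 1.571, 3.142) and draws the dial home from about 0.08 rad either side; leaving a notch takes about 4 N at a handle. Turns without limit
- probe_head (a joint): travel of the spring-loaded probe head, m: 0 up, 0.018 pushed down to its stop; about 2 N to start, 6 N at the stop, rises by itself
- probe_knob (a point): centre of the top of the black mushroom knob (40 mm across) of the probe head, 229 mm above the bench when up; push it straight down. Its contact pins under the arm end 14 mm above a seated pack
- load_station (a point): fixed point: centre of the floor of the nest standing at the load station (left of the axis), 42 mm above the bench; axes as fixture. The nest is a pocket 54 mm (fixture's y here) by 89 mm (fixture's x) between four black fences 19 mm high, flared outward at the top; a pack there has its long side along the fixture's x
- test_station (a point): fixed point under the probe head (behind the axis), at nest-floor height; a pack there has its long side along the fixture's y
- takeoff_station (a point): fixed point at the take-off station (right of the axis), at nest-floor height; a pack there has its long side along the fixture's x
- handle_front_right (a point): black turning handle of the dial, 21 mm thick, upright, its grip sleeve spins freely, its grip part from 52 to 125 mm above the bench; this point is on its axis 112 mm above the bench, 104 mm from the dial's axis. It turns with the dial; before the first turn it stands at the front right of the dial (toward the robot and the take-off side)
- handle_front_left (a point): black turning handle of the dial, 21 mm thick, upright, its grip sleeve spins freely, its grip part from 52 to 125 mm above the bench; this point is on its axis 112 mm above the bench, 104 mm from the dial's axis. It turns with the dial; before the first turn it stands at the front left of the dial (toward the robot and the load side)
- handle_rear_left (a point): black turning handle of the dial, 21 mm thick, upright, its grip sleeve spins freely, its grip part from 52 to 125 mm above the bench; this point is on its axis 112 mm above the bench, 104 mm from the dial's axis. It turns with the dial; before the first turn it stands at the rear left of the dial
- handle_rear_right (a point): black turning handle of the dial, 21 mm thick, upright, its grip sleeve spins freely, its grip part from 52 to 125 mm above the bench; this point is on its axis 112 mm above the bench, 104 mm from the dial's axis. It turns with the dial; before the first turn it stands at the rear right of the dial
- short_pack: the shorter battery pack, a rigid block of round cells with flat sides, 50 mm (x) by 85 mm (y) by 52 mm high, 0.3 to 0.6 kg; origin at the centre of its underside; both ends alike. It lies on the brown board, whose top is 5 mm above the bench
- long_pack_a: a longer battery pack, 50 by 125 by 56 mm (too long for the nests); origin at the centre of its underside; bystander
- long_pack_b: a second longer battery pack, 50 by 125 by 56 mm; origin at the centre of its underside; bystander

How it is judged:
By the outcome, as a careful person would: the job done as asked, in the order asked, and still so for the second after the job is handed in, with the robot touching nothing.
It also fails if it takes over 64 s, if anything falls off the work surface, if the arm or the gripper's body presses on something with over 40 N, if the wrist force passes 120 N, or if a joint passes its speed limit or range.

## Working session

There is one attempt and no reset: what is moved stays moved. The work goes in short steps, Python scripts to look and compute and a tool call to move; the robot and the scene stay as the last step left them, time stands still between calls to the robot, and variables do not carry over. Pictures are saved under pics/ and viewed, at most 10 in all, crops included, and the job is handed in when it is done.

Besides the shell and the picture viewer there is one more tool, called after "Call:" in YAML: its name, and indented under it one key for each argument. apply_moves: Moves the arm, as the interface text tells. Its arguments: {"type":"object","properties":{"delta_pos":{"type":"array"},"dr":{"type":"array"},"jaw":{"type":"array"},"force":{"type":"number"}},"required":["delta_pos","dr","jaw"]}

```bash
mkdir -p pics; python3 - <<'E'
from cell import telemetry, eyes, job
import cv2
s=telemetry.observe(); print({k:s[k] for k in('time','tool_pos','tool_rot','contact_force','opening')})
for n in("scene","top","wrist"):
    im=eyes.read_camera(n); cv2.imwrite(f"pics/{n}0.png",im[:,:,::-1]); print(n,eyes.camera_model(n))
E
```

```text
{'time': 0.0, 'tool_pos': array([0.22088522, 0.47582573, 0.2260532 ]), 'tool_rot': array([-3.14010147e+00, -2.25797889e-04,  2.70684754e+00]), 'contact_force': array([-0.56246062, -0.06854908, -0.35263549]), 'opening': 0.09184956082900143}
scene {'vertical_fov': 45.72213681036024, 'cx': 259.21578391424947, 'cy': 190.18480983241142, 'rvec': array([ 2.09424447, -1.0401946 ,  0.47481814]), 'tvec': array([-0.32793632,  0.38822158,  1.34358533])}
top {'vertical_fov': 51.129776571016514, 'cx': 259.6102130762017, 'cy': 190.29849223240893, 'rvec': array([ 2.14188544, -2.12064461,  0.21670659]), 'tvec': array([-0.00210895,  0.5431108 ,  1.48864789])}
wrist {'vertical_fov': 65.70646984690485, 'cx': 257.809886398747, 'cy': 186.652494069164, 'hand_eye': array([[ 8.68867286e-04, -9.63184998e-01, -2.68838063e-01,
         7.29317441e-02],
       [ 9.99999424e-01,  1.00613866e-03, -3.72829948e-04,
        -9.14460115e-05],
       [ 6.29592582e-04, -2.68837584e-01,  9.63185318e-01,
        -1.58054251e-01],
       [ 0.00000000e+00,  0.00000000e+00,  0.00000000e+00,
         1.00000000e+00]])}
```

View pics/scene0.png

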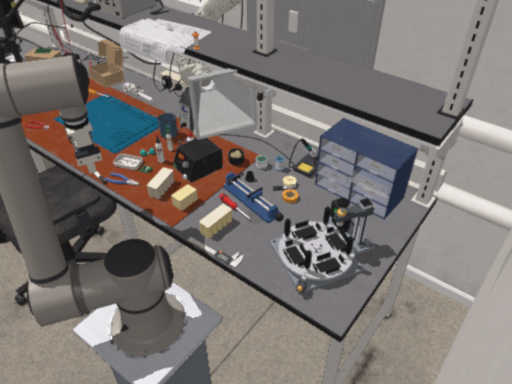

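View pics/top0.png

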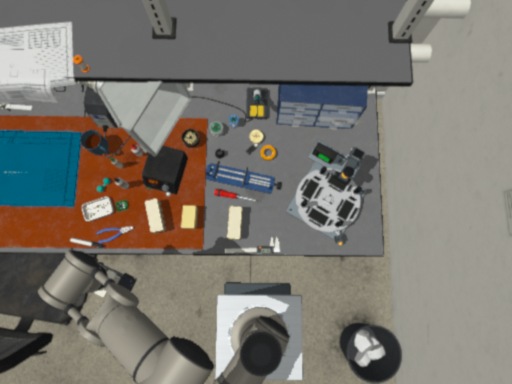

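The scene view shows the fixture at about (318,248), the short pack at (184,197), and the long packs at (161,183) and (216,221). In the top view these are at (328,200), (189,217), (154,215) and (235,222).

```bash
cat > h.py <<'E'
from cell import telemetry, eyes, job
import cv2, numpy as np
from scipy.spatial.transform import Rotation as R
def cam(n):
    m=eyes.camera_model(n); f=192/np.tan(np.radians(m['vertical_fov'])/2)
    K=np.array([[f,0,m['cx']],[0,f,m['cy']],[0,0,1]]); return m,K
def ray(n,uv,st=None):
    m,K=cam(n); uv=np.asarray(uv,float)
    d=(uv-[m['cx'],m['cy']])/K[0,0]
    if n=='wrist':
        r=np.hypot(*d); c=np.array([*(np.sin(r)*d/max(r,1e-9)),np.cos(r)])
        Rt=R.from_euler('xyz',st['tool_rot']).as_matrix(); H=m['hand_eye']
        return Rt@H[:3,3]+st['tool_pos'], Rt@H[:3,:3]@c
    Rm=cv2.Rodrigues(m['rvec'])[0]; v=Rm.T@np.array([*d,1]); return -Rm.T@m['tvec'], v/np.linalg.norm(v)
def atz(o,d,z): return o+d*(z-o[2])/d[2]
def tri(rays):
    A=sum(np.eye(3)-np.outer(d,d) for o,d in rays); b=sum((np.eye(3)-np.outer(d,d))@o for o,d in rays)
    p=np.linalg.solve(A,b); return p,[np.linalg.norm(np.cross(p-o,d)) for o,d in rays]
def proj(n,P,st=None):
    m,K=cam(n); P=np.atleast_2d(P).astype(float)
    if n=='wrist':
        Rt=R.from_euler('xyz',st['tool_rot']).as_matrix(); H=m['hand_eye']
        c=((P-st['tool_pos'])@Rt-H[:3,3])@H[:3,:3]
        th=np.arctan2(np.hypot(c[:,0],c[:,1]),c[:,2]); ph=np.arctan2(c[:,1],c[:,0])
        return np.c_[m['cx']+K[0,0]*th*np.cos(ph),m['cy']+K[0,0]*th*np.sin(ph)]
    return cv2.projectPoints(P,m['rvec'],m['tvec'],K,None)[0][:,0]
E
python3 - <<'E'
import cv2,numpy as np
from h import *
t=cv2.imread('pics/top0.png'); s=cv2.imread('pics/scene0.png')
a=cv2.resize(t[130:260,270:390],None,fx=4,fy=4,interpolation=2)[:520,:400+80]
b=cv2.resize(s[185:295,260:380],None,fx=2.6,fy=2.6,interpolation=2)
out=np.zeros((600,800,3),np.uint8); out[:520,:480]=a; out[:b.shape[0],485:485+b.shape[1]]=b
c=cv2.resize(t[195:245,135:250],None,fx=2.6,fy=2.6,interpolation=2); out[300:300+c.shape[0],485:485+c.shape[1]]=c
c=cv2.resize(s[160:240,140:240],None,fx=1.9,fy=1.9,interpolation=2); out[440:440+c.shape[0],485:485+c.shape[1]]=c
cv2.imwrite('pics/c1.png',out)
for n,p in(('top',[(189,217),(154,215),(235,222)]),('top',[(328,200)])):
    for q in p: print(q,atz(*ray(n,q),.05).round(3))
E
```

```text
(189, 217) [0.437 0.269 0.05 ]
(154, 215) [0.444 0.401 0.05 ]
(235, 222) [0.42  0.095 0.05 ]
(328, 200) [ 0.508 -0.259  0.05 ]
```

View pics/c1.png

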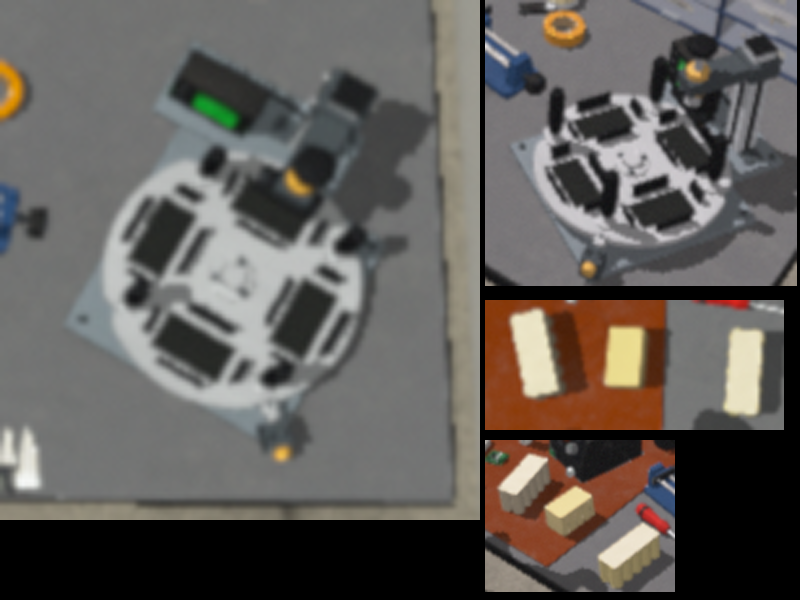

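View pics/wrist0.png

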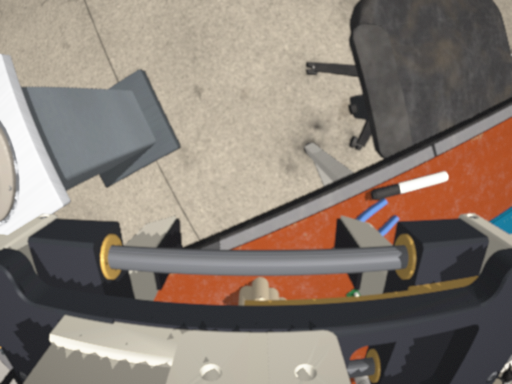

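```bash
cat > fit.py <<'E'
from h import *
from scipy.optimize import least_squares
T=lambda p:(p[0]/4+270,p[1]/4+130); S=lambda p:((p[0]-485)/2.6+260,p[1]/2.6+185)
a=np.pi/4
loc={'L':(0,.078,.042),'F':(-.078,0,.042),'Rt':(0,-.078,.042),'hrl':(.0735,.0735,.12),'hrr':(.0735,-.0735,.12),'hfl':(-.0735,.0735,.12),'hfr':(-.0735,-.0735,.12)}
top={'L':T((162,238)),'F':T((193,345)),'Rt':T((303,315)),'hrl':T((213,158)),'hrr':T((352,238)),'hfl':T((134,290)),'hfr':T((277,376))}
sc={'L':S((602,124)),'F':S((577,185)),'Rt':S((660,210)),'hrl':S((660,65)),'hfl':S((557,94)),'hfr':S((608,160)),'hrr':S((718,138))}
for n in('top','scene'): print(n,ray(n,(256,192))[0].round(3))
def W(p,k):
    c,s=np.cos(p[2]),np.sin(p[2]); x,y,z=loc[k]; return np.array([p[0]+c*x-s*y,p[1]+s*x+c*y,z])
def res(p,d=(('top',top),('scene',sc))): return np.concatenate([proj(n,W(p,k))[0]-v for n,dd in d for k,v in dd.items()])
r=least_squares(res,[.5,-.26,-.47],loss='soft_l1'); print(r.x,res(r.x).reshape(-1,2).round(1).tolist())
for d in((('top',top),),(('scene',sc),)): print(least_squares(lambda p:res(p,d),r.x,loss='soft_l1').x)
for k in loc: p,e=tri([ray('top',top[k]),ray('scene',sc[k])]); print(k,p.round(3),np.round(e,4),W(r.x,k).round(3))
# packs
for n in('top','scene'):
    im=cv2.imread(f'pics/{n}0.png'); hsv=cv2.cvtColor(im,cv2.COLOR_BGR2HSV)
    m=cv2.inRange(hsv,(20,60,150),(32,160,255)); N,l,st,ce=cv2.connectedComponentsWithStats(m)
    for i in range(1,N):
        if st[i,4]>60: print(n,ce[i].round(1),st[i])
E
python3 fit.py
```

```text
top [0.258 0.027 1.563]
scene [-0.406 -0.714  1.179]
[ 0.51275328 -0.25833009 -0.52834371] [[-0.7, -0.5], [-0.7, 0.3], [-0.6, 0.8], [0.3, -0.5], [0.4, -0.5], [0.5, 0.1], [0.0, -0.8], [0.2, -0.7], [-0.7, -1.4], [0.1, -0.9], [-0.4, 0.7], [-0.4, 1.5], [0.7, 8.0], [0.2, 2.7]]
[ 0.51203094 -0.25864166 -0.52550271]
[ 0.5157162  -0.25664    -0.53322884]
L [ 0.55  -0.193  0.042] [0.0009 0.0009] [ 0.552 -0.191  0.042]
F [ 0.447 -0.222  0.036] [0.0007 0.0007] [ 0.445 -0.219  0.042]
Rt [ 0.476 -0.327  0.038] [0.0023 0.0023] [ 0.473 -0.326  0.042]
hrl [ 0.612 -0.232  0.124] [0.0019 0.0019] [ 0.613 -0.232  0.12 ]
hrr [ 0.536 -0.356  0.132] [0.0019 0.0019] [ 0.539 -0.359  0.12 ]
hfl [ 0.487 -0.157  0.125] [0.0017 0.0017] [ 0.486 -0.158  0.12 ]
hfr [ 0.408 -0.279  0.156] [0.0028 0.0028] [ 0.412 -0.285  0.12 ]
top [255.7 135.9] [249 130  14  13 146]
top [188.5 216.6] [181 206  15  23 291]
scene [304.9 167.1] [298 163  15   9  79]
scene [288.5 180.4] [283 176  13  10  91]
scene [182.3 194.4] [172 185  24  22 236]
```

Call:
apply_moves:
  delta_pos:
    - [0.7, -0.52, 0]
    - [0.7, -0.52, 0]
    - [0.7, -0.52, 0]
    - [0.7, -0.52, 0]
    - [0.7, -0.52, 0]
    - [0.7, -0.52, 0]
    - [0.7, -0.52, 0]
    - [0.7, -0.52, 0]
  dr:
    - [0, 0, 0.76]
    - [0, 0, 0.76]
    - [0, 0, 0.76]
    - [0, 0, 0.76]
    - [0, 0, 0.76]
    - [0, 0, 0.76]
    - [0, 0, 0.76]
    - [0, 0, 0.76]
  jaw: [1, 1, 1, 1, 1, 1, 1, 1]

```text
time: 0.82
tool_pos: [0.4789, 0.2841, 0.2266]
tool_rot: [-3.142, -0.0, 3.087]
contact_force: [0.1, 0.9, -0.0]
opening: 0.0917
grip_force: 0.0
```

Call:
apply_moves:
  delta_pos:
    - [0, 0, 0]
    - [0, 0, 0]
    - [0, 0, 0]
  dr:
    - [0, 0, 0]
    - [0, 0, 0]
    - [0, 0, 0]
  jaw: [1, 1, 1]

```text
time: 1.07
tool_pos: [0.4772, 0.2856, 0.2263]
tool_rot: [-3.142, -0.001, 3.086]
contact_force: [-0.1, -0.8, -1.1]
opening: 0.0919
grip_force: 0.0
```

```bash
cat > snap.py <<'E'
import sys,pickle
from h import *
s=telemetry.observe(); im=eyes.read_camera('wrist'); cv2.imwrite(f'pics/{sys.argv[1]}.png',im[:,:,::-1]); pickle.dump(s,open(f'{sys.argv[1]}.pkl','wb'))
print(s['time'],s['tool_pos'].round(4),s['tool_rot'].round(4),np.round(s['qpos'],2),np.round(s['contact_force'],1))
E
python3 snap.py w1
```

```text
1.0667 [0.4772 0.2856 0.2263] [-3.1415e+00 -1.4000e-03  3.0861e+00] [ 0.4   0.4   1.44  0.    1.31 -1.11] [-0.1 -0.8 -1.1]
```

View pics/w1.png

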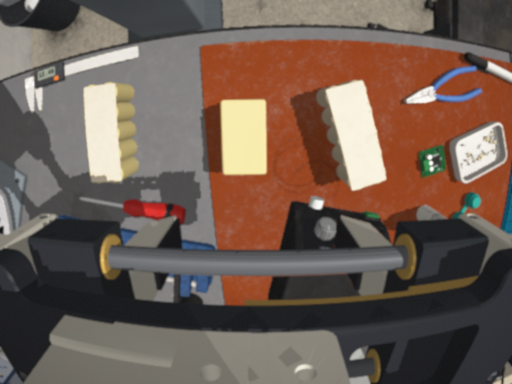

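The short pack's top face is at (244,136), spanning columns 221–267 and rows 99–175. The long packs are at (108,132) and (355,135), well clear of it.

```bash
cat > pack.py <<'E'
import sys,pickle
from h import *
def topface(name,box,z):
    st=pickle.load(open(name+'.pkl','rb')); im=cv2.imread(f'pics/{name}.png'); hsv=cv2.cvtColor(im,cv2.COLOR_BGR2HSV)
    m=cv2.inRange(hsv,(20,50,200),(33,200,255)); k=np.zeros_like(m); x0,y0,x1,y1=box; k[y0:y1,x0:x1]=m[y0:y1,x0:x1]
    c=max(cv2.findContours(k,0,1)[0],key=cv2.contourArea)[:,0]
    P=np.array([atz(*ray('wrist',q,st),z)[:2] for q in c],np.float32)
    return cv2.minAreaRect(P*1000), k, st
if __name__=='__main__':
    r,k,st=topface('w1',(200,80,290,190),.057); print(r,k.sum()//255)
    c=np.argwhere(k)[:,::-1].mean(0); print(c)
    print(tri([ray('wrist',c,st),ray('top',(188.5,216.6))]))
    im=cv2.imread('pics/top0.png'); print('tcp px',proj('wrist',st['tool_pos'],st))
E
python3 pack.py
```

```text
((437.4828796386719, 271.64422607421875), (48.262664794921875, 82.2093505859375), 87.09420776367188) 3235
[243.52704791 136.25564142]
(array([0.43849276, 0.27154772, 0.0479566 ]), [np.float64(0.0007386494540394072), np.float64(0.0007386494540393544)])
tcp px [[257.78831982 234.34103285]]
```

Call:
apply_moves:
  delta_pos:
    - [-0.099, -0.035, -0.1]
    - [-0.099, -0.035, -0.36]
    - [-0.099, -0.035, -0.36]
    - [-0.099, -0.035, -0.36]
    - [-0.099, -0.035, -0.36]
    - [-0.099, -0.035, -0.36]
  dr:
    - [0, 0, 0.01]
    - [0, 0, 0.01]
    - [0, 0, 0.01]
    - [0, 0, 0.01]
    - [0, 0, 0.01]
    - [0, 0, 0.01]
  jaw: [0.9, 0.9, 0.9, 0.9, 0.9, 0.9]

```text
time: 1.62
tool_pos: [0.4365, 0.2724, 0.0824]
tool_rot: [-3.14, -0.003, 3.094]
contact_force: [0.2, 0.5, 0.4]
opening: 0.0828
grip_force: 0.0
```

Call:
apply_moves:
  delta_pos:
    - [0.002, -0.002, -0.06]
    - [0.002, -0.002, -0.128]
    - [0.002, -0.002, -0.128]
    - [0.002, -0.002, -0.128]
    - [0.002, -0.002, -0.128]
    - [0.002, -0.002, -0.128]
    - [0.002, -0.002, -0.128]
    - [0.002, -0.002, -0.128]
  dr:
    - [0, 0, 0]
    - [0, 0, 0]
    - [0, 0, 0]
    - [0, 0, 0]
    - [0, 0, 0]
    - [0, 0, 0]
    - [0, 0, 0]
    - [0, 0, 0]
  jaw: [0.9, 0.9, 0.9, 0.3, 0.3, 0.3, 0.3, 0.3]
  force: 25

```text
time: 2.28
tool_pos: [0.4395, 0.2712, 0.0328]
tool_rot: [3.141, 0.002, 3.092]
contact_force: [-0.2, 0.2, -0.6]
opening: 0.0541
grip_force: 0.0
```

Call:
apply_moves:
  delta_pos:
    - [0, 0, 0]
    - [0, 0, 0]
    - [0, 0, 0]
    - [0, 0, 0.05]
    - [0, 0, 0.15]
    - [0, 0, 0.25]
    - [0, 0, 0.35]
    - [0, 0, 0.35]
  dr:
    - [0, 0, 0]
    - [0, 0, 0]
    - [0, 0, 0]
    - [0, 0, 0]
    - [0, 0, 0]
    - [0, 0, 0]
    - [0, 0, 0]
    - [0, 0, 0]
  jaw: [0.3, 0.3, 0.3, 0.3, 0.3, 0.3, 0.3, 0.3]

```text
time: 2.95
tool_pos: [0.4422, 0.2724, 0.1788]
tool_rot: [3.136, 0.011, 3.092]
contact_force: [2.0, 1.6, -4.9]
opening: 0.0497
grip_force: 25.0
```

Call:
apply_moves:
  delta_pos:
    - [0.03, -0.08, 0.1]
    - [0.1, -0.62, 0.17]
    - [0.1, -0.62, 0.17]
    - [0.1, -0.62, 0.17]
    - [0.1, -0.62, 0.17]
    - [0.1, -0.62, 0.17]
    - [0.1, -0.62, 0.17]
    - [0.1, -0.62, 0.17]
  dr:
    - [0, 0, 0]
    - [0, 0, -0.5]
    - [0, 0, -0.5]
    - [0, 0, -0.5]
    - [0, 0, -0.5]
    - [0, 0, -0.5]
    - [0, 0, -0.5]
    - [0, 0, -0.5]
  jaw: [0.3, 0.3, 0.3, 0.3, 0.3, 0.3, 0.3, 0.3]

```text
time: 3.62
tool_pos: [0.479, 0.0187, 0.2389]
tool_rot: [-3.14, -0.0, 2.837]
contact_force: [0.5, 0.1, -4.7]
opening: 0.0499
grip_force: 25.0
```

```bash
python3 - <<'E'
from h import *
print('shelf',tri([ray('top',(411,82)),ray('scene',(441,133))]),tri([ray('top',(80,80)),ray('scene',(60,6))]))
print(telemetry.observe()['tool_pos'],telemetry.observe()['tool_rot'])
E
```

```text
shelf (array([ 0.82535673, -0.46127597,  0.41057164]), [np.float64(0.0039401189131498095), np.float64(0.003940118913149852)]) (array([0.46467775, 0.45600319, 0.75901445]), [np.float64(0.18169405617000595), np.float64(0.181694056170006)])
[0.47904645 0.01871181 0.23886349] [-3.13978290e+00 -3.60291693e-04  2.83701484e+00]
```

Call:
apply_moves:
  delta_pos:
    - [0.15, -0.62, 0.05]
    - [0.15, -0.62, 0.05]
    - [0.15, -0.62, 0.05]
    - [0.15, -0.62, 0.05]
    - [0.15, -0.62, 0.05]
    - [0.15, -0.62, 0.05]
    - [0.15, -0.62, 0.05]
    - [0.15, -0.62, 0.05]
  dr:
    - [0, 0, -0.45]
    - [0, 0, -0.45]
    - [0, 0, -0.45]
    - [0, 0, -0.45]
    - [0, 0, -0.45]
    - [0, 0, -0.45]
    - [0, 0, -0.45]
    - [0, 0, -0.45]
  jaw: [0.3, 0.3, 0.3, 0.3, 0.3, 0.3, 0.3, 0.3]

```text
time: 4.28
tool_pos: [0.5385, -0.2274, 0.2572]
tool_rot: [-3.141, -0.003, 2.613]
contact_force: [-0.2, 0.8, -4.8]
opening: 0.0496
grip_force: 25.0
```

Call:
apply_moves:
  delta_pos:
    - [0, 0, 0]
    - [0, 0, 0]
  dr:
    - [0, 0, 0]
    - [0, 0, 0]
  jaw: [0.3, 0.3]

```text
time: 4.45
tool_pos: [0.5384, -0.2236, 0.2584]
tool_rot: [3.141, -0.003, 2.618]
contact_force: [0.5, 0.4, -5.9]
opening: 0.05
grip_force: 25.0
```

```bash
python3 snap.py w2; python3 - <<'E'
import cv2
im=cv2.imread('pics/w2.png'); cv2.imwrite('pics/w2c.png',cv2.resize(im[0:270],(800,422),interpolation=2))
E
```

```text
4.45 [ 0.5384 -0.2236  0.2584] [ 3.1410e+00 -2.7000e-03  2.6177e+00] [-0.53  0.43  1.3   0.    1.41 -1.57] [ 0.5  0.4 -5.9]
```

View pics/w2c.png

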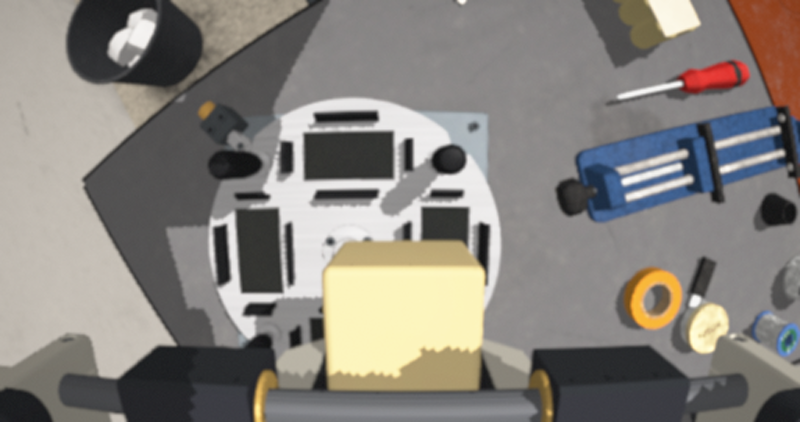

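The front nest's floor is centred near (223,100) and the right nest's near (166,160) in full-frame pixels. The held pack's upper end edge lies near row 171, columns 208–309.

```bash
cat > f2.py <<'E'
import pickle
from h import *
st=pickle.load(open('w2.pkl','rb')); im=cv2.imread('pics/w2.png'); g=cv2.cvtColor(im,cv2.COLOR_BGR2GRAY)
m=cv2.inRange(g,0,65)
N,l,s,c=cv2.connectedComponentsWithStats(m,connectivity=4)
ctr={}
for i in range(1,N):
    if s[i,4]>700 and s[i,1]<200 and s[i,4]<4000:
        k=cv2.findContours((l==i).astype(np.uint8),0,1)[0][0][:,0]
        P=np.array([atz(*ray('wrist',q,st),.042)[:2] for q in k],np.float32)*1000
        print(s[i],c[i].round(1),cv2.minAreaRect(P))
# in-hand pack edges
Rt=R.from_euler('xyz',st['tool_rot']).as_matrix()
for q in((325/1.5625,267/1.5625),(483/1.5625,267/1.5625)):
    p=atz(*ray('wrist',q,st),st['tool_pos'][2]+.026); print('edge tool',(Rt.T@(p-st['tool_pos'])).round(4))
for u in((455,157),(222,165)): print('handle z.125',atz(*ray('wrist',np.array(u)/1.5625,st),.125).round(4))
E
python3 f2.py
```

```text
[  44    0   85   56 3172] [85.5 27. ] ((236.5272674560547, -336.2081298828125), (161.64659118652344, 80.28885650634766), 45.91899871826172)
[ 195   85   56   29 1547] [223.  99.] ((444.6977844238281, -221.00299072265625), (69.3267822265625, 35.73337936401367), 59.89322280883789)
[356  99  36  40 767] [373.8 122.2] ((560.8059692382812, -61.04574203491211), (50.461570739746094, 52.33268356323242), 65.88803100585938)
[ 152  134   28   53 1290] [165.5 159.9] ((472.6578369140625, -327.081298828125), (35.54589080810547, 70.73565673828125), 59.821632385253906)
edge tool [ 0.0435 -0.0231 -0.0259]
edge tool [ 0.0436  0.0234 -0.0259]
handle z.125 [ 0.4862 -0.1563  0.125 ]
handle z.125 [ 0.4121 -0.2871  0.125 ]
```

Call:
apply_moves:
  delta_pos:
    - [0.034, 0.077, 0]
    - [0.034, 0.077, -0.1]
    - [0.034, 0.077, -0.2]
    - [0.034, 0.077, -0.3]
    - [0.034, 0.077, -0.39]
    - [0.034, 0.077, -0.39]
    - [0.034, 0.077, -0.39]
    - [0.034, 0.077, -0.39]
  dr:
    - [0, 0, 0]
    - [0, 0, 0]
    - [0, 0, 0]
    - [0, 0, 0]
    - [0, 0, 0]
    - [0, 0, 0]
    - [0, 0, 0]
    - [0, 0, 0]
  jaw: [0.3, 0.3, 0.3, 0.3, 0.3, 0.3, 0.3, 0.3]

```text
time: 5.17
tool_pos: [0.5539, -0.1943, 0.106]
tool_rot: [3.141, 0.004, 2.618]
contact_force: [1.1, -0.8, -4.8]
opening: 0.0497
grip_force: 25.0
```

```bash
python3 snap.py w3; python3 - <<'E'
import cv2,numpy as np,pickle
from h import *
# model overlay: expected nest L pocket and pack projections
st=pickle.load(open('w3.pkl','rb'));im=cv2.imread('pics/w3.png')
print(proj('wrist',[[.512,-.260,.042]],st))
w=cv2.resize(im[20:260,60:480],(800,457),interpolation=2); cv2.imwrite('pics/w3c.png',w)
E
```

```text
5.1667 [ 0.5539 -0.1943  0.106 ] [3.1413 0.0037 2.6178] [-0.47  0.57  1.51  0.    1.06 -1.52] [ 1.1 -0.8 -4.8]
[[161.96090047 195.18150113]]
```

View pics/w3c.png

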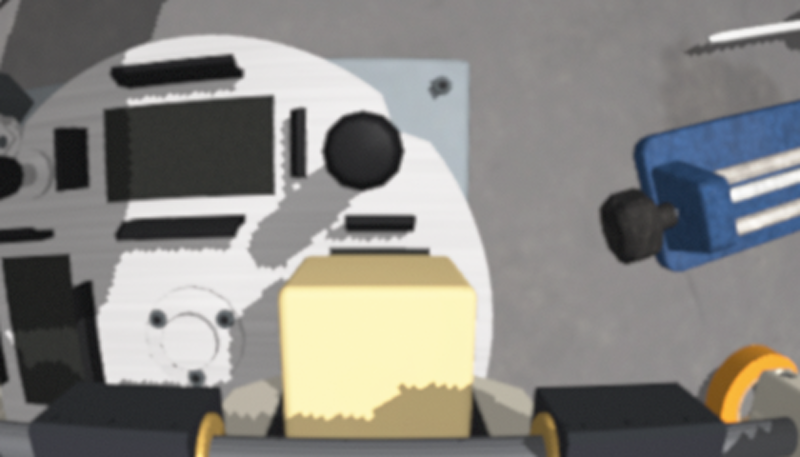

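The pack hangs laterally centred (column ~377) with the nest's end fence and floor (column ~380). I'll re-measure the front nest's floor from this pose.

```bash
sed -i "s/'w2.pkl'/sys.argv[1]+'.pkl'/;s/'pics\/w2.png'/f'pics\/{sys.argv[1]}.png'/;s/^import pickle/import pickle,sys/" f2.py; python3 f2.py w3 | head -8; python3 - <<'E'
import pickle
from h import *
st=pickle.load(open('w3.pkl','rb')); Rt=R.from_euler('xyz',st['tool_rot']).as_matrix(); f=lambda u:(u[0]*.525+60,u[1]*240/457+20)
for q in((280,288),(475,288)):
    p=atz(*ray('wrist',f(q),st),st['tool_pos'][2]+.026); print('edge tool',(Rt.T@(p-st['tool_pos'])).round(4))
for q in ((345,217),(415,217)):print('fence top .061',atz(*ray('wrist',f(q),st),.061).round(4))
E
```

```text
[   9    0   44   51 1490] [27.2 21.2] ((300.6436767578125, -297.0633239746094), (65.30657196044922, 48.42039489746094), 43.442562103271484)
[118  50  69  16 728] [152.   57.5] ((414.7305908203125, -208.8665313720703), (56.88935470581055, 9.497454643249512), 59.16336441040039)
[ 32  57  45  37 981] [52.7 73. ] ((368.367431640625, -293.3863525390625), (42.91924285888672, 36.73488998413086), 15.280692100524902)
[ 230   79   41   41 1236] [249.9  99.2] ((483.627197265625, -160.62643432617188), (28.419931411743164, 29.411434173583984), 14.996662139892578)
[487  82  25  54 758] [500.5 107.6] ((593.8223266601562, 47.73339080810547), (29.821535110473633, 54.44368362426758), 75.79730987548828)
[ 375   93   60   67 2202] [405.  131.9] ((560.562744140625, -60.121360778808594), (56.24901580810547, 54.05076599121094), 63.76056671142578)
[   0  100   72   37 2038] [ 32.4 116.1] ((383.0131530761719, -336.1788635253906), (99.26930236816406, 32.32874298095703), 58.15780258178711)
[ 39 169  25  53 749] [ 51.1 193.1] ((454.7886047363281, -362.4052734375), (22.517683029174805, 50.83611297607422), 60.010929107666016)
edge tool [ 0.0434 -0.0235 -0.0262]
edge tool [ 0.0435  0.0235 -0.0262]
fence top .061 [ 0.5018 -0.1776  0.061 ]
fence top .061 [ 0.5144 -0.1559  0.061 ]
```

```bash
python3 - <<'E'
import pickle
from h import *
st=pickle.load(open('w3.pkl','rb')); f=lambda u:(u[0]*.525+60,u[1]*240/457+20)
P=[atz(*ray('wrist',f(q),st),.042)[:2] for q in((106,108),(274,96),(274,194),(107,201))]; print(np.mean(P,0).round(4))
print('h',atz(*ray('wrist',f((363,150)),st),.125).round(4)); print(telemetry.observe()['tool_pos'])
E
```

```text
[ 0.4454 -0.2204]
h [ 0.4861 -0.1592  0.125 ]
[ 0.55432888 -0.19468004  0.10669668]
```

Call:
apply_moves:
  delta_pos:
    - [-0.004, 0.005, -0.02]
    - [-0.004, 0.005, -0.04]
    - [-0.004, 0.005, -0.06]
    - [-0.004, 0.005, -0.06]
    - [-0.004, 0.005, -0.06]
  dr:
    - [0, 0, 0]
    - [0, 0, 0]
    - [0, 0, 0]
    - [0, 0, 0]
    - [0, 0, 0]
  jaw: [0.3, 0.3, 0.3, 0.3, 0.3]

```text
time: 5.63
tool_pos: [0.5508, -0.1924, 0.0791]
tool_rot: [3.142, -0.0, 2.617]
contact_force: [0.8, -0.9, -4.7]
opening: 0.05
grip_force: 25.0
```

Call:
apply_moves:
  delta_pos:
    - [0, 0, -0.01]
    - [0, 0, -0.015]
    - [0, 0, -0.02]
    - [0, 0, -0.02]
  dr:
    - [0, 0, 0]
    - [0, 0, 0]
    - [0, 0, 0]
    - [0, 0, 0]
  jaw: [0.3, 0.3, 0.3, 0.3]

```text
time: 5.97
tool_pos: [0.5508, -0.1923, 0.0711]
tool_rot: [3.142, -0.0, 2.617]
contact_force: [0.1, -0.6, -4.9]
opening: 0.0501
grip_force: 25.0
```

Call:
apply_moves:
  delta_pos:
    - [0, 0, -0.005]
    - [0, 0, -0.005]
    - [0, 0, -0.005]
  dr:
    - [0, 0, 0]
    - [0, 0, 0]
    - [0, 0, 0]
  jaw: [0.3, 0.3, 0.3]

```text
time: 6.22
tool_pos: [0.5509, -0.1923, 0.0696]
tool_rot: [3.142, 0.0, 2.617]
contact_force: [0.5, 0.1, -3.9]
opening: 0.0499
grip_force: 25.0
```

Call:
apply_moves:
  delta_pos:
    - [0, 0, -0.003]
    - [0, 0, -0.003]
    - [0, 0, -0.003]
  dr:
    - [0, 0, 0]
    - [0, 0, 0]
    - [0, 0, 0]
  jaw: [0.3, 0.3, 0.3]

```text
time: 6.47
tool_pos: [0.551, -0.1924, 0.0695]
tool_rot: [3.142, 0.001, 2.617]
contact_force: [-2.5, 0.6, 6.3]
opening: 0.0497
grip_force: 25.0
```

Call:
apply_moves:
  delta_pos:
    - [0, 0, 0.003]
    - [0, 0, 0.003]
    - [0, 0, 0.003]
    - [0, 0, 0.003]
    - [0, 0, 0.05]
    - [0, 0, 0.15]
    - [0, 0, 0.25]
    - [0, 0, 0.35]
  dr:
    - [0, 0, 0]
    - [0, 0, 0]
    - [0, 0, 0]
    - [0, 0, 0]
    - [0, 0, 0]
    - [0, 0, 0]
    - [0, 0, 0]
    - [0, 0, 0]
  jaw: [0.75, 0.75, 0.75, 0.75, 0.75, 0.75, 0.75, 0.75]

```text
time: 7.13
tool_pos: [0.5505, -0.1921, 0.2096]
tool_rot: [3.142, -0.001, 2.617]
contact_force: [1.1, -0.6, 0.4]
opening: 0.0691
grip_force: 0.0
```

Call:
apply_moves:
  delta_pos:
    - [0.13, -0.1, 0.1]
    - [0.13, -0.1, 0.2]
    - [0.13, -0.1, 0.2]
    - [0.13, -0.1, 0.2]
    - [0.13, -0.1, 0.2]
  dr:
    - [0, 0, 0]
    - [0, 0, 0]
    - [0, 0, 0]
    - [0, 0, 0]
    - [0, 0, 0]
  jaw: [0.33, 0.33, 0.33, 0.33, 0.33]

```text
time: 7.55
tool_pos: [0.6033, -0.2327, 0.2888]
tool_rot: [3.141, 0.002, 2.616]
contact_force: [-0.4, -0.3, -0.7]
opening: 0.0402
grip_force: 0.0
```

```bash
python3 snap.py w4; python3 - <<'E'
import cv2
im=cv2.imread('pics/w4.png'); cv2.imwrite('pics/w4c.png',cv2.resize(im[0:270],(800,422),interpolation=2))
E
```

```text
7.55 [ 0.6033 -0.2327  0.2888] [3.1414e+00 1.9000e-03 2.6165e+00] [-0.49  0.54  1.03  0.    1.56 -1.53] [-0.4 -0.3 -0.7]
```

View pics/w4c.png

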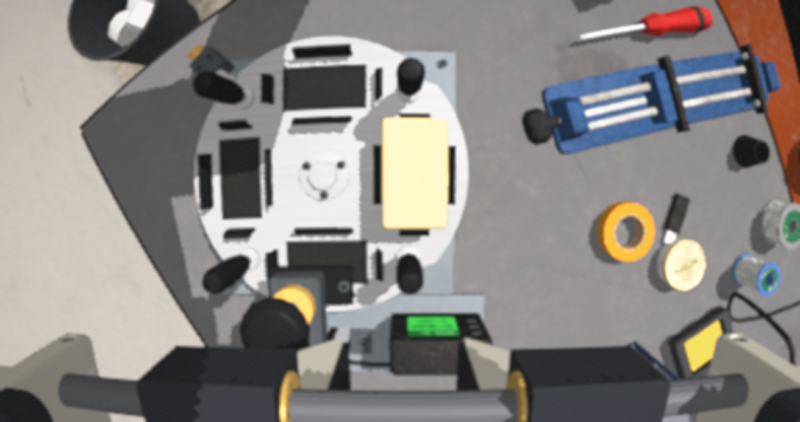

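The pack is seated in the load nest at (414,172) in the crop, with fences visible on all four sides. The knob is at (275,328).

```bash
python3 - <<'E'
import pickle
from h import *
st=pickle.load(open('w4.pkl','rb'))
for z in(.2,.229): print(atz(*ray('wrist',np.array((275,330))/1.5625,st),z).round(4))
print('tri',tri([ray('wrist',np.array((275,330))/1.5625,st),ray('top',(270+314/4,130+163/4))]))
ax=np.array([.5126,-.2597]); y=-.526
for th in (225,210,195,180,165,150,135):
    a=np.radians(th)+y; print(th,(ax+.104*np.array([np.cos(a),np.sin(a)])).round(4),'yaw',round(a,3))
print(telemetry.observe()['tool_pos'])
E
```

```text
[ 0.5828 -0.307   0.2   ]
[ 0.5777 -0.2939  0.229 ]
tri (array([ 0.58182336, -0.299964  ,  0.2176954 ]), [np.float64(0.0022050292629774543), np.float64(0.0022050292629774864)])
225 [ 0.4121 -0.2864] yaw 3.401
210 [ 0.4086 -0.2595] yaw 3.139
195 [ 0.4122 -0.2325] yaw 2.877
180 [ 0.4227 -0.2075] yaw 2.616
165 [ 0.4392 -0.186 ] yaw 2.354
150 [ 0.4608 -0.1695] yaw 2.092
135 [ 0.4859 -0.1592] yaw 1.83
[ 0.60247521 -0.23212723  0.28729553]
```

Call:
apply_moves:
  delta_pos:
    - [-0.3, -0.08, 0]
    - [-0.3, -0.08, 0]
    - [-0.3, -0.08, 0]
    - [-0.3, -0.08, 0]
  dr:
    - [0, 0, 0.98]
    - [0, 0, 0.98]
    - [0, 0, 0.98]
    - [0, 0, 0.98]
  jaw: [0.38, 0.38, 0.38, 0.38]

```text
time: 7.93
tool_pos: [0.4758, -0.264, 0.2861]
tool_rot: [3.139, -0.008, 3.11]
contact_force: [1.3, -1.3, -0.7]
opening: 0.0352
grip_force: 0.0
```

Call:
apply_moves:
  delta_pos:
    - [-0.159, -0.056, -0.1]
    - [-0.159, -0.056, -0.2]
    - [-0.159, -0.056, -0.3]
    - [-0.159, -0.056, -0.3]
    - [-0.159, -0.056, -0.3]
    - [-0.159, -0.056, -0.3]
  dr:
    - [0, 0, 0.58]
    - [0, 0, 0.58]
    - [0, 0, 0.58]
    - [0, 0, 0.58]
    - [0, 0, 0.58]
    - [0, 0, 0.58]
  jaw: [0.38, 0.38, 0.38, 0.38, 0.38, 0.38]

```text
time: 8.43
tool_pos: [0.4182, -0.2856, 0.1672]
tool_rot: [3.138, -0.002, -2.887]
contact_force: [0.6, -0.2, 0.5]
opening: 0.0347
grip_force: 0.0
```

Call:
apply_moves:
  delta_pos:
    - [-0.012, -0.002, 0]
    - [-0.012, -0.002, -0.04]
    - [-0.012, -0.002, -0.1]
    - [-0.012, -0.002, -0.15]
    - [-0.012, -0.002, -0.2]
    - [-0.012, -0.002, -0.2]
    - [-0.012, -0.002, -0.2]
  dr:
    - [0, 0, 0]
    - [0, 0, 0]
    - [0, 0, 0]
    - [0, 0, 0]
    - [0, 0, 0]
    - [0, 0, 0]
    - [0, 0, 0]
  jaw: [0.38, 0.38, 0.38, 0.38, 0.38, 0.38, 0.38]

```text
time: 9.02
tool_pos: [0.415, -0.2876, 0.0893]
tool_rot: [-3.141, 0.0, -2.886]
contact_force: [-0.6, -1.0, 0.9]
opening: 0.0349
grip_force: 0.0
```

```bash
cat > arc.py <<'E'
import sys; from h import *
ax=np.array([.5126,-.2597]); y=-.526
s=telemetry.observe(); d=s['tool_pos'][:2]-ax; print(s['tool_pos'].round(4),'r',np.hypot(*d).round(4),'th',np.degrees((np.arctan2(d[1],d[0])-y)%(2*np.pi)).round(1),'yaw',s['tool_rot'][2].round(3))
P=lambda t:ax+.104*np.array([np.cos(np.radians(t)+y),np.sin(np.radians(t)+y)])
for seq in ([225,220,215,210,205,200],[200,195,190,185,180,175],[175,170,165,160,155,150],[150,146,142,138,135,132]):
    print([((P(t)-P(seq[0]))/.4).round(3).tolist() for t in seq[1:]],[round(np.radians(t-seq[0])/.5,2) for t in seq[1:]])
E
python3 arc.py
```

```text
[ 0.415  -0.2876  0.0893] r 0.1016 th 226.1 yaw -2.886
[[-0.005, 0.022], [-0.008, 0.045], [-0.009, 0.067], [-0.008, 0.09], [-0.005, 0.112]] [np.float64(-0.17), np.float64(-0.35), np.float64(-0.52), np.float64(-0.7), np.float64(-0.87)]
[[0.005, 0.022], [0.012, 0.044], [0.021, 0.065], [0.031, 0.085], [0.043, 0.104]] [np.float64(-0.17), np.float64(-0.35), np.float64(-0.52), np.float64(-0.7), np.float64(-0.87)]
[[0.014, 0.018], [0.029, 0.035], [0.046, 0.05], [0.064, 0.064], [0.083, 0.076]] [np.float64(-0.17), np.float64(-0.35), np.float64(-0.52), np.float64(-0.7), np.float64(-0.87)]
[[0.016, 0.008], [0.033, 0.016], [0.05, 0.022], [0.063, 0.026], [0.076, 0.029]] [np.float64(-0.14), np.float64(-0.28), np.float64(-0.42), np.float64(-0.52), np.float64(-0.63)]
```

Call:
apply_moves:
  delta_pos:
    - [-0.008, 0.022, 0]
    - [-0.012, 0.045, 0]
    - [-0.013, 0.067, 0]
    - [-0.012, 0.09, 0]
    - [-0.009, 0.112, 0]
  dr:
    - [0, 0, -0.17]
    - [0, 0, -0.35]
    - [0, 0, -0.52]
    - [0, 0, -0.7]
    - [0, 0, -0.87]
  jaw: [0.38, 0.38, 0.38, 0.38, 0.38]

```text
time: 9.43
tool_pos: [0.4121, -0.2437, 0.0908]
tool_rot: [-3.139, 0.004, 2.958]
contact_force: [-0.4, -1.3, 0.3]
opening: 0.0352
grip_force: 0.8
```

```bash
python3 arc.py|head -1
```

```text
[ 0.4121 -0.2437  0.0908] r 0.1017 th 201.1 yaw 2.958
```

Call:
apply_moves:
  delta_pos:
    - [0.004, 0.022, 0]
    - [0.011, 0.044, 0]
    - [0.019, 0.065, 0]
    - [0.029, 0.085, 0]
    - [0.041, 0.104, 0]
  dr:
    - [0, 0, -0.17]
    - [0, 0, -0.35]
    - [0, 0, -0.52]
    - [0, 0, -0.7]
    - [0, 0, -0.87]
  jaw: [0.38, 0.38, 0.38, 0.38, 0.38]

```text
time: 9.85
tool_pos: [0.4286, -0.2019, 0.0909]
tool_rot: [-3.141, 0.005, 2.523]
contact_force: [-1.2, -1.5, 0.9]
opening: 0.0348
grip_force: 1.1
```

Call:
apply_moves:
  delta_pos:
    - [0.014, 0.018, 0]
    - [0.029, 0.035, 0]
    - [0.046, 0.05, 0]
    - [0.064, 0.064, 0]
    - [0.083, 0.076, 0]
  dr:
    - [0, 0, -0.17]
    - [0, 0, -0.35]
    - [0, 0, -0.52]
    - [0, 0, -0.7]
    - [0, 0, -0.87]
  jaw: [0.38, 0.38, 0.38, 0.38, 0.38]

```text
time: 10.27
tool_pos: [0.4618, -0.1711, 0.0909]
tool_rot: [3.14, 0.003, 2.088]
contact_force: [-2.6, -0.7, 1.4]
opening: 0.0351
grip_force: 1.2
```

```bash
python3 arc.py|head -1
```

```text
[ 0.4618 -0.1711  0.0909] r 0.1021 th 150.0 yaw 2.088
```

Call:
apply_moves:
  delta_pos:
    - [0.016, 0.008, 0]
    - [0.033, 0.016, 0]
    - [0.05, 0.022, 0]
    - [0.063, 0.026, 0]
    - [0.07, 0.028, 0]
    - [0.07, 0.028, 0]
    - [0.07, 0.028, 0]
    - [0.07, 0.028, 0]
  dr:
    - [0, 0, -0.14]
    - [0, 0, -0.28]
    - [0, 0, -0.42]
    - [0, 0, -0.52]
    - [0, 0, -0.55]
    - [0, 0, -0.55]
    - [0, 0, -0.55]
    - [0, 0, -0.55]
  jaw: [0.38, 0.38, 0.38, 0.38, 0.38, 0.38, 0.38, 0.38]

```text
time: 10.93
tool_pos: [0.4885, -0.1597, 0.089]
tool_rot: [3.141, 0.001, 1.818]
contact_force: [-0.4, -0.4, -0.1]
opening: 0.035
grip_force: 0.0
```

```bash
python3 arc.py|head -1
```

```text
[ 0.4885 -0.1597  0.089 ] r 0.1029 th 133.7 yaw 1.818
```

Call:
apply_moves:
  delta_pos:
    - [0, 0, 0.02]
    - [0, 0, 0.12]
    - [0, 0, 0.22]
    - [0, 0, 0.32]
    - [0, 0, 0.42]
    - [0, 0, 0.5]
    - [0, 0, 0.5]
    - [0, 0, 0.5]
  dr:
    - [0, 0, 0]
    - [0, 0, 0]
    - [0, 0, 0.2]
    - [0, 0, 0.4]
    - [0, 0, 0.6]
    - [0, 0, 0.8]
    - [0, 0, 0.8]
    - [0, 0, 0.8]
  jaw: [0.5, 0.5, 0.5, 0.5, 0, 0, 0, 0]

```text
time: 11.6
tool_pos: [0.4889, -0.1599, 0.2907]
tool_rot: [3.139, 0.004, 2.216]
contact_force: [0.4, -0.2, -0.5]
opening: 0.0234
grip_force: 0.0
```

```bash
cat > chk.py <<'E'
import sys
from h import *
# fit dial angle from a top-view picture: yellow pack and black handles vs prediction
im=eyes.read_camera('top')[:,:,::-1].copy(); cv2.imwrite(f'pics/{sys.argv[1]}.png',im)
s=telemetry.observe(); print(s['time'],s['tool_pos'].round(4),s['tool_rot'].round(3))
m=cv2.inRange(cv2.cvtColor(im,cv2.COLOR_BGR2HSV),(20,50,140),(33,200,255)); m[:, :270]=0; m[:140]=0
N,l,st,ce=cv2.connectedComponentsWithStats(m)
for i in range(1,N):
    if st[i,4]>15: print(ce[i].round(1),st[i],atz(*ray('top',ce[i]),.094).round(4))
E
python3 chk.py t2
```

```text
11.65 [ 0.4881 -0.1595  0.2888] [3.141e+00 1.000e-03 2.216e+00]
```

Call:
apply_moves:
  delta_pos:
    - [0.23, -0.348, 0.02]
    - [0.23, -0.348, 0.02]
    - [0.23, -0.348, 0.02]
    - [0.23, -0.348, 0.02]
    - [0.23, -0.348, 0.02]
    - [0.23, -0.348, 0.02]
    - [0.23, -0.348, 0.02]
    - [0.23, -0.348, 0.02]
  dr:
    - [0, 0, 0.8]
    - [0, 0, 0.8]
    - [0, 0, 0.8]
    - [0, 0, 0.8]
    - [0, 0, 0.8]
    - [0, 0, 0.8]
    - [0, 0, 0.8]
    - [0, 0, 0.8]
  jaw: [0, 0, 0, 0, 0, 0, 0, 0]

```text
time: 12.32
tool_pos: [0.5798, -0.2975, 0.2959]
tool_rot: [3.141, -0.002, 2.617]
contact_force: [0.4, -0.1, 0.2]
opening: 0.0005
grip_force: 0.0
```

```bash
python3 snap.py w5; python3 f2.py w5|head -8; python3 - <<'E'
import cv2
im=cv2.imread('pics/w5.png'); cv2.imwrite('pics/w5c.png',cv2.resize(im[0:270],(800,422),interpolation=2))
E
```

```text
12.3167 [ 0.5798 -0.2975  0.2959] [ 3.1412e+00 -1.7000e-03  2.6168e+00] [-0.59  0.56  0.99  0.    1.59 -1.64] [ 0.4 -0.1  0.2]
[ 60   0  34  31 724] [74.2 13.5] ((226.96421813964844, -427.55078125), (81.25355529785156, 51.13923645019531), 45.956329345703125)
[  87    0   56   41 1234] [120.6  19.9] ((292.8213806152344, -373.7367248535156), (60.45909881591797, 90.47008514404297), 8.07211971282959)
[ 232   36   51   24 1215] [257.2  47.5] ((444.45513916015625, -220.9396209716797), (68.43110656738281, 33.67086410522461), 59.923561096191406)
[ 188   79   26   50 1264] [200.5 103.4] ((472.2739562988281, -327.567626953125), (35.673133850097656, 69.42587280273438), 58.99556350708008)
[ 301   79   26   50 1193] [313.3 104.1] ((551.207763671875, -192.4517364501953), (34.87175369262695, 68.7364501953125), 59.72648239135742)
[ 230  160   54   92 2255] [255.9 196.8] ((642.1197509765625, -338.0246887207031), (75.23165893554688, 142.5556640625), 58.321136474609375)
[ 267  193  100   58 3575] [316.1 228.4] ((713.1671142578125, -265.1191711425781), (162.42315673828125, 95.951904296875), 59.753517150878906)
edge tool [ 0.0435 -0.0231 -0.0259]
```

View pics/w5c.png

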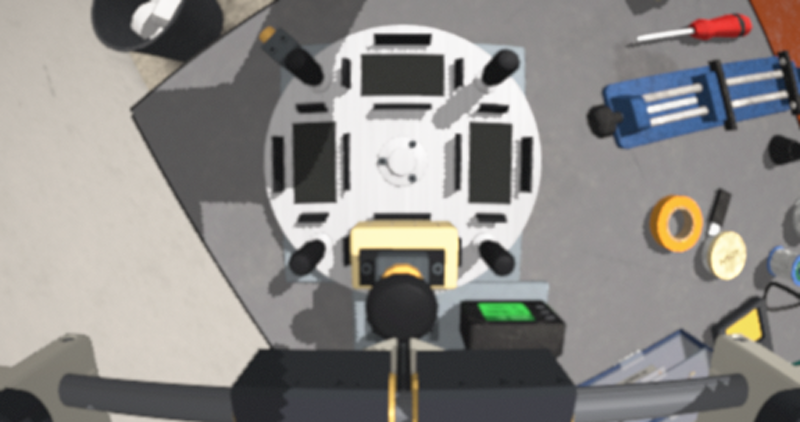

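The dial is back in its detent: the three empty nests sit at the same positions as before. The pack is under the press, with the knob at (402,305). Pressing now.

Call:
apply_moves:
  delta_pos:
    - [0, 0, -0.06]
    - [0, 0, -0.12]
    - [0, 0, -0.155]
    - [0, 0, -0.17]
    - [0, 0, -0.18]
    - [0, 0, -0.18]
  dr:
    - [0, 0, 0]
    - [0, 0, 0]
    - [0, 0, 0]
    - [0, 0, 0]
    - [0, 0, 0]
    - [0, 0, 0]
  jaw: [0, 0, 0, 0, 0, 0]

```text
time: 12.87
tool_pos: [0.5803, -0.298, 0.2252]
tool_rot: [3.141, 0.0, 2.617]
contact_force: [-0.3, 0.7, 1.5]
opening: 0.0007
grip_force: 1.0
```

Call:
apply_moves:
  delta_pos:
    - [0, 0, -0.01]
    - [0, 0, -0.018]
    - [0, 0, -0.025]
    - [0, 0, -0.025]
  dr:
    - [0, 0, 0]
    - [0, 0, 0]
    - [0, 0, 0]
    - [0, 0, 0]
  jaw: [0, 0, 0, 0]

```text
time: 13.2
tool_pos: [0.5809, -0.2987, 0.2145]
tool_rot: [3.141, 0.001, 2.617]
contact_force: [0.8, 1.5, 2.9]
opening: 0.0006
grip_force: 1.9
```

Contact began near 0.229 and the force is rising as expected. I'll go down to the stop.

Call:
apply_moves:
  delta_pos:
    - [0, 0, -0.005]
    - [0, 0, -0.01]
    - [0, 0, -0.01]
    - [0, 0, -0.01]
  dr:
    - [0, 0, 0]
    - [0, 0, 0]
    - [0, 0, 0]
    - [0, 0, 0]
  jaw: [0, 0, 0, 0]

```text
time: 13.53
tool_pos: [0.5809, -0.2987, 0.2108]
tool_rot: [3.141, 0.002, 2.617]
contact_force: [1.4, 1.3, 5.4]
opening: 0.0007
grip_force: 2.7
```

Call:
apply_moves:
  delta_pos:
    - [0, 0, -0.004]
    - [0, 0, -0.004]
    - [0, 0, -0.004]
  dr:
    - [0, 0, 0]
    - [0, 0, 0]
    - [0, 0, 0]
  jaw: [0, 0, 0]

```text
time: 13.78
tool_pos: [0.581, -0.2988, 0.2106]
tool_rot: [3.141, 0.003, 2.617]
contact_force: [-0.6, 2.8, 10.7]
opening: 0.0007
grip_force: 5.7
```

Call:
apply_moves:
  delta_pos:
    - [0, 0, -0.002]
    - [0, 0, -0.002]
    - [0, 0, -0.002]
    - [0, 0, -0.002]
    - [0, 0, -0.002]
  dr:
    - [0, 0, 0]
    - [0, 0, 0]
    - [0, 0, 0]
    - [0, 0, 0]
    - [0, 0, 0]
  jaw: [0, 0, 0, 0, 0]

```text
time: 14.2
tool_pos: [0.5811, -0.2988, 0.2106]
tool_rot: [3.141, 0.004, 2.617]
contact_force: [-1.5, 4.1, 14.8]
opening: 0.0003
grip_force: 7.3
```

Call:
apply_moves:
  delta_pos:
    - [0, 0, 0.02]
    - [0, 0, 0.04]
    - [0, 0, 0.08]
    - [0, 0, 0.15]
    - [0, 0, 0.2]
    - [0, 0, 0.2]
    - [0, 0, 0.2]
  dr:
    - [0, 0, 0]
    - [0, 0, 0]
    - [0, 0, 0]
    - [0, 0, 0]
    - [0, 0, 0]
    - [0, 0, 0]
    - [0, 0, 0]
  jaw: [0, 0, 0, 0, 0, 0, 0]

```text
time: 14.78
tool_pos: [0.5805, -0.2992, 0.2886]
tool_rot: [-3.141, 0.001, 2.616]
contact_force: [-0.3, 0.4, -0.4]
opening: -0.0001
grip_force: 0.0
```

Call:
apply_moves:
  delta_pos:
    - [-0.26, 0.03, 0]
    - [-0.26, 0.03, 0]
    - [-0.26, 0.03, 0]
    - [-0.26, 0.03, 0]
    - [-0.26, 0.03, 0]
  dr:
    - [0, 0, 0.96]
    - [0, 0, 0.96]
    - [0, 0, 0.96]
    - [0, 0, 0.96]
    - [0, 0, 0.96]
  jaw: [0.38, 0.38, 0.38, 0.38, 0.38]

```text
time: 15.2
tool_pos: [0.4748, -0.2865, 0.2869]
tool_rot: [3.14, -0.002, 3.099]
contact_force: [0.1, 1.0, 0.2]
opening: 0.0292
grip_force: 0.0
```

Call:
apply_moves:
  delta_pos:
    - [-0.158, 0, -0.1]
    - [-0.158, 0, -0.2]
    - [-0.158, 0, -0.3]
    - [-0.158, 0, -0.3]
    - [-0.158, 0, -0.3]
    - [-0.158, 0, -0.3]
    - [-0.158, 0, -0.3]
  dr:
    - [0, 0, 0.6]
    - [0, 0, 0.6]
    - [0, 0, 0.6]
    - [0, 0, 0.6]
    - [0, 0, 0.6]
    - [0, 0, 0.6]
    - [0, 0, 0.6]
  jaw: [0.38, 0.38, 0.38, 0.38, 0.38, 0.38, 0.38]

```text
time: 15.78
tool_pos: [0.4144, -0.2874, 0.1689]
tool_rot: [-3.14, 0.001, -2.888]
contact_force: [-0.1, 0.6, -0.0]
opening: 0.0348
grip_force: 0.0
```

```bash
python3 arc.py|head -1
```

```text
[ 0.4144 -0.2874  0.1689] r 0.102 th 225.9 yaw -2.888
```

Same spot as the first time, so I'll descend and repeat the arc.

Call:
apply_moves:
  delta_pos:
    - [0, 0, -0.04]
    - [0, 0, -0.1]
    - [0, 0, -0.15]
    - [0, 0, -0.2]
    - [0, 0, -0.2]
    - [0, 0, -0.2]
  dr:
    - [0, 0, 0]
    - [0, 0, 0]
    - [0, 0, 0]
    - [0, 0, 0]
    - [0, 0, 0]
    - [0, 0, 0]
  jaw: [0.38, 0.38, 0.38, 0.38, 0.38, 0.38]

```text
time: 16.28
tool_pos: [0.4141, -0.2871, 0.0888]
tool_rot: [-3.141, 0.0, -2.887]
contact_force: [0.0, 0.4, -0.2]
opening: 0.0347
grip_force: 0.0
```

Call:
apply_moves:
  delta_pos:
    - [-0.008, 0.022, 0]
    - [-0.012, 0.045, 0]
    - [-0.013, 0.067, 0]
    - [-0.012, 0.09, 0]
    - [-0.009, 0.112, 0]
  dr:
    - [0, 0, -0.17]
    - [0, 0, -0.35]
    - [0, 0, -0.52]
    - [0, 0, -0.7]
    - [0, 0, -0.87]
  jaw: [0.38, 0.38, 0.38, 0.38, 0.38]

```text
time: 16.7
tool_pos: [0.4111, -0.2431, 0.0904]
tool_rot: [-3.139, 0.004, 2.957]
contact_force: [-1.1, -1.2, -1.2]
opening: 0.0348
grip_force: 0.9
```

Call:
apply_moves:
  delta_pos:
    - [0.004, 0.022, 0]
    - [0.011, 0.044, 0]
    - [0.019, 0.065, 0]
    - [0.029, 0.085, 0]
    - [0.041, 0.104, 0]
  dr:
    - [0, 0, -0.17]
    - [0, 0, -0.35]
    - [0, 0, -0.52]
    - [0, 0, -0.7]
    - [0, 0, -0.87]
  jaw: [0.38, 0.38, 0.38, 0.38, 0.38]

```text
time: 17.12
tool_pos: [0.4276, -0.2012, 0.0904]
tool_rot: [-3.141, 0.005, 2.522]
contact_force: [-1.3, -2.4, -0.9]
opening: 0.0349
grip_force: 1.0
```

Call:
apply_moves:
  delta_pos:
    - [0.014, 0.018, 0]
    - [0.029, 0.035, 0]
    - [0.046, 0.05, 0]
    - [0.064, 0.064, 0]
    - [0.083, 0.076, 0]
  dr:
    - [0, 0, -0.17]
    - [0, 0, -0.35]
    - [0, 0, -0.52]
    - [0, 0, -0.7]
    - [0, 0, -0.87]
  jaw: [0.38, 0.38, 0.38, 0.38, 0.38]

```text
time: 17.53
tool_pos: [0.4608, -0.1704, 0.0904]
tool_rot: [3.14, 0.003, 2.087]
contact_force: [-2.9, -1.5, 0.1]
opening: 0.0352
grip_force: 1.2
```

```bash
python3 arc.py|head -1
```

```text
[ 0.4608 -0.1704  0.0904] r 0.1032 th 150.3 yaw 2.087
```

Call:
apply_moves:
  delta_pos:
    - [0.016, 0.008, 0]
    - [0.033, 0.016, 0]
    - [0.05, 0.022, 0]
    - [0.063, 0.026, 0]
    - [0.07, 0.028, 0]
    - [0.07, 0.028, 0]
    - [0.07, 0.028, 0]
    - [0.07, 0.028, 0]
  dr:
    - [0, 0, -0.14]
    - [0, 0, -0.28]
    - [0, 0, -0.42]
    - [0, 0, -0.52]
    - [0, 0, -0.55]
    - [0, 0, -0.55]
    - [0, 0, -0.55]
    - [0, 0, -0.55]
  jaw: [0.38, 0.38, 0.38, 0.38, 0.38, 0.38, 0.38, 0.38]

```text
time: 18.2
tool_pos: [0.4874, -0.1589, 0.0886]
tool_rot: [3.141, 0.001, 1.818]
contact_force: [0.1, 0.7, 0.2]
opening: 0.0349
grip_force: 0.0
```

Call:
apply_moves:
  delta_pos:
    - [0, 0, 0.02]
    - [0, 0, 0.12]
    - [0, 0, 0.22]
    - [0, 0, 0.32]
    - [0, 0, 0.42]
    - [0, 0, 0.5]
    - [0, 0, 0.5]
    - [0, 0, 0.5]
  dr:
    - [0, 0, 0]
    - [0, 0, 0]
    - [0, 0, 0.2]
    - [0, 0, 0.4]
    - [0, 0, 0.6]
    - [0, 0, 0.8]
    - [0, 0, 0.8]
    - [0, 0, 0.8]
  jaw: [0.5, 0.5, 0.5, 0.5, 0.5, 0.5, 0.5, 0.5]

```text
time: 18.87
tool_pos: [0.4877, -0.1591, 0.2903]
tool_rot: [3.139, 0.004, 2.216]
contact_force: [-1.0, 1.2, 0.3]
opening: 0.0458
grip_force: 0.0
```

Call:
apply_moves:
  delta_pos:
    - [0.23, -0.348, 0.02]
    - [0.23, -0.348, 0.02]
    - [0.23, -0.348, 0.02]
    - [0.23, -0.348, 0.02]
    - [0.23, -0.348, 0.02]
    - [0.23, -0.348, 0.02]
    - [0.23, -0.348, 0.02]
    - [0.23, -0.348, 0.02]
  dr:
    - [0, 0, 0.8]
    - [0, 0, 0.8]
    - [0, 0, 0.8]
    - [0, 0, 0.8]
    - [0, 0, 0.8]
    - [0, 0, 0.8]
    - [0, 0, 0.8]
    - [0, 0, 0.8]
  jaw: [0.5, 0.5, 0.5, 0.5, 0.5, 0.5, 0.5, 0.5]

```text
time: 19.53
tool_pos: [0.5786, -0.2967, 0.2957]
tool_rot: [3.141, -0.001, 2.617]
contact_force: [0.4, 0.3, 1.1]
opening: 0.0457
grip_force: 0.0
```

```bash
python3 snap.py w6; python3 f2.py w6|head -8; python3 - <<'E'
import cv2
im=cv2.imread('pics/w6.png'); cv2.imwrite('pics/w6c.png',cv2.resize(im[0:270],(800,422),interpolation=2))
from pack import topface
print(topface('w6',(150,60,240,180),.094)[0])
E
```

```text
19.5333 [ 0.5786 -0.2967  0.2957] [ 3.1412e+00 -1.4000e-03  2.6167e+00] [-0.59  0.55  1.    0.    1.59 -1.64] [0.4 0.3 1.1]
[ 60   0  35  31 744] [74.2 13.8] ((226.73268127441406, -426.03143310546875), (83.08956909179688, 51.30828094482422), 45.982208251953125)
[  87    0   56   42 1254] [120.6  20.2] ((292.40838623046875, -372.8970947265625), (61.58232879638672, 90.25727844238281), 8.05899429321289)
[ 232   36   51   25 1232] [257.   48.4] ((444.16619873046875, -220.67822265625), (68.37245178222656, 34.6364631652832), 59.91785430908203)
[ 301   80   26   50 1208] [313.2 105. ] ((551.2869873046875, -192.444091796875), (34.9410285949707, 68.64688110351562), 59.783390045166016)
[ 230  148   54   81 2756] [256.1 184.2] ((617.28466796875, -321.5604553222656), (76.00997924804688, 120.70558166503906), 59.966915130615234)
edge tool [ 0.0435 -0.0231 -0.0259]
edge tool [ 0.0436  0.0234 -0.0259]
handle z.125 [ 0.5281 -0.2256  0.125 ]
((482.24420166015625, -330.2518005371094), (50.693363189697266, 68.44515228271484), 59.042633056640625)
```

View pics/w6c.png

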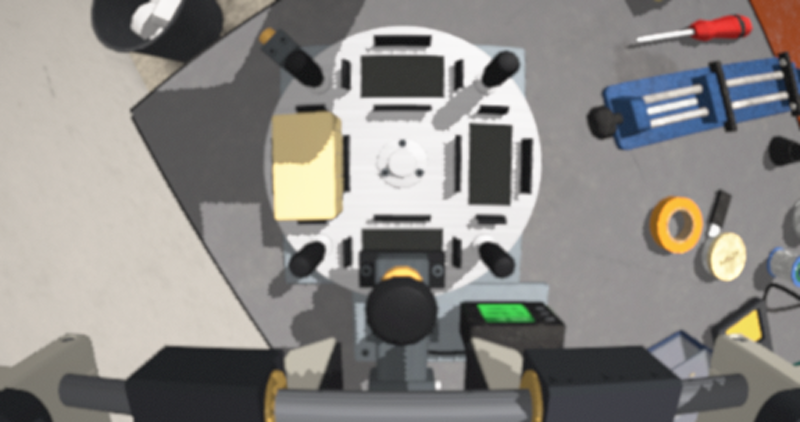

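The pack stands seated in the right (take-off) nest at (307,167). The empty nests are in their home positions, so the dial is in its detent, and the robot is touching nothing.

```bash
python3 -c "
from cell import job
print(job.hand_in())"
```

```text
the job is handed in; nothing more can be done
None
```

The short pack was tested once, with the probe head pushed to its stop while the dial was in its detent. It now stands seated at the take-off station with the dial back in its detent; the long packs were not touched, and I handed the job in at about 20 s.

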